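# Open the mailroom key jar

## Task

On this mailroom counter, open the jar of spare mailbox keys, the one with the red lid: unscrew the lid anticlockwise until its thread lets go, lift it off, and lower it gently onto the round green mat, right side up and wholly on the mat, then let go. Leave the blue-lidded jar closed.

Things in the scene. Friction and masses are not known exactly. Their poses are not given: they have to be found in the camera images.
- key_lid: Red plastic screw lid, loose, 60 g. Round skirt 69 mm across, 21 mm high; on it an upright bar grip 52 mm long (x), 20 mm thick (y), 21 to 51 mm above the origin: grip it across its thickness. Origin: centre of the skirt's underside, z up. Closed at first. Anticlockwise from above it is free after 50 to 65 degrees and until 130: twist about 80 in one go, then lift straight up.
- key_jar: Clear glass jar of brass keys, 76 mm across, on a wooden foot fixed to the counter: it cannot turn. Origin: centre of the foot's underside, z up, x along the closed lid's bar. Closed, the lid's origin is 111 mm and its top 162 mm above this. The lid turns easily, may rise 4 mm in turning, has 2 mm sideways play, and cannot be pulled off unturned. Nearby: fixed stamp carousel 112 mm high.
- lock_lid: Blue plastic lid of the other jar (clear glass, steel lock barrels inside), same size and make as the red one: to be left alone. Origin: centre of the skirt's underside; z up.
- mat: Round green rubber mat fixed flat on the counter, 160 mm across, 4 mm thick: the place for the red lid. Origin: centre of its underside; its top is 4 mm above that. Nothing stands on it.

How it is judged:
On the way, in this order (a step that is already met when the one before it is completed fails the run):
1. the red lid is turned loose (over 45 degrees) while still on its jar (angle between the x axis of key_lid and the x axis of key_jar, either way round above 0.8 rad and horizontal distance between key_lid and key_jar below 0.008 m and z of key_lid in the frame of key_jar below 0.12 m), for 0.05 s.
2. the red lid is lowered in the fingers to within 25 mm of the mat, not dropped from higher (contact force between key_lid and the fingers above 0.3 N and horizontal distance between key_lid and mat below 0.05 m and z of key_lid in the frame of mat below 0.029 m), for 0.05 s.
At the end, for the whole second after the job is handed in: The red lid lies at rest and released, flat on the mat (within 10 degrees, right side up), its centre within 50 mm of the mat's centre; the blue lid is still closed on its jar, not moved by more than 15 mm (horizontal distance between key_lid and mat below 0.05 m and z of key_lid in the frame of mat below 0.01 m and angle between key_lid's own z axis and vertical below 0.17 rad and linear speed of key_lid below 0.03 m/s and contact force between key_lid and the fingers below 0.1 N and distance of lock_lid from where it was at the start of the episode below 0.015 m); the robot touches nothing.
It fails at once if the blue lid is lifted or pushed more than 15 mm from where it was (distance of lock_lid from where it was at the start of the episode above 0.015 m).
It also fails if it takes over 45 s, if anything falls off the work surface, if the arm or the gripper's body presses on something with over 40 N, if the wrist force passes 120 N, or if a joint passes its speed limit or range.

## Robot

A 7-joint arm with a two-finger parallel gripper is mounted at the origin on the work surface. World frame = base frame: x ahead of the robot, y to its left, z up, the work surface at z = 0. Lengths are in m, angles in rad, forces in N, time in s.
With the tool pointing down it reaches from about 0.425 to 0.875 m from the base axis. Payload 4.7 kg.
Tool frame: the origin (TCP) lies on the centre line of the jaws, within the pads' length; the fingertips stand ctrl.tcp_to_tips ahead of it and the grasp point (between the pads) lies 2 mm behind it (ctrl.tcp_to_tips is the distance from the TCP to the fingertips, in m); z points along the fingers, y is the line along which they close (so a half turn about z gives the same grasp; the last joint's range is limited). The gripper opens to 87 mm and grips with 3 to 60 N. Pads are 19 mm wide; open, the fingers measure 117 mm over their backs; the gripper's body (75 mm by 190 mm) begins 51 mm behind the grasp point.
Start: joints at [1.281, 0.321, -0.07, 1.45, 0.023, 1.371, -0.057], TCP at [0.194, -0.62, 0.24] pointing down, gripper open.
Joint ranges: [-2.86, 2.86], [-0.3, 2.09], [-1.38, 1.24], [0.06, 2.45], [-1.56, 4.7], [0.09, 2.05], [-2.69, 2.69]. Speed limits (rad/s): [2.57, 2.57, 3.14, 3.14, 3.14, 3.14, 3.14].

## Interface

Orientations are given as a rotation vector (axis times angle).
In Python, from bench import ctrl, optics, close_job gives the robot as it stands.
- The arm moves only by the shell command python3 -m inch 'ROWS' [OPENING] [FORCE]. ROWS is JSON, a list of rows, each a list of 2 entries, a list of its own where there are three numbers: the shift along the tool's x, y, z in mm, then the turn, a rotation vector about the tool's x, y, z in degrees. In form: [[[x, y, z], [ax, ay, az]], ...]. A call has exactly 10 rows; each row shifts and turns the commanded pose from where the row before left it, along the tool's axes as they then stand; what a row does not reach is not made up. A row lasts 1/10 s, in which the tool goes at most 50 mm and 8.59 degrees, less where a joint would pass 70% of its speed; a pose out of reach is approached as far as the arm can. A call is refused whole if a number of a shift passes 50 or a number of a turn 8.59, either way. A call with a gripper value outside its range is refused whole. OPENING is the closure, from 0 (fully open) to 1 (shut), set as the call begins (- or left out, the last holds). The fingers move at their own pace and stop on an object; FORCE is the grip in N (left out, the last holds). Time passes only in rows, so rows that do not move let the fingers close, or fill a call up. It gives the time, the measured TCP pose, the force and the opening at its end, in the units of the state.
- ctrl.get_state(): the state, without advancing time (a new reading comes with each control period).
- optics.get_image(name): name is "side" or "top" or "wrist"; returns a dict with "image" (420x560x3 uint8, red, green, blue), "fx", "fy", "cx", "cy" (pixels), "R" (3x3) and "t" (3): a world point X has camera coordinates R X + t; the wrist camera has in their place "hand_eye" (4x4, takes a point from camera to tool coordinates, whose origin is the TCP and whose axes are the flange's). Camera axes: x right, y down, z forward; pixel columns grow to the right and rows downward; lengths in m; the calibration is good to about 2 mm. A picture is of the moment at which its call begins: read the wrist's pose just before it. There is no depth.
- close_job(): hands the job in, once; it reports no verdict.
The state is a dict: "time": time; "joint_positions": joint angles; "qd": joint speeds; "joint_torque": joint torques, N m; "position": TCP position; "tool_rot": TCP orientation; "ft_force": force on the tool from outside, world axes, zero at the start; "torque": the same for the moment, N m; "grip_width": opening from 0.0 (shut) to 1.0 (fully open).
Only numpy, scipy, OpenCV 4.12 (cv2) and the standard library are available. Lean on these libraries where they do the work, as an engineer would, in place of code of your own. Each camera call takes 0.05 s, during which the arm holds its last target. There are 200 camera calls.

## Working session

There is one attempt and no reset: what is moved stays moved. The work goes in short steps, Python scripts to look and compute and a shell command to move; the robot and the scene stay as the last step left them, time stands still between calls to the robot, and variables do not carry over. Pictures are saved under pics/ and viewed, on a budget of 10 in all, crops included, one or two more only if the job needs it, and the job is handed in when it is done.

```bash
mkdir -p pics; ls; python3 - <<'E'
from bench import ctrl, optics
import cv2,numpy as np,pickle
s=ctrl.get_state();print(s, ctrl.tcp_to_tips)
d={}
for n in("top","side","wrist"):
    im=optics.get_image(n);d[n]=im;cv2.imwrite(f"pics/{n}0.png",im["image"][:,:,::-1])
    print(n,{k:np.round(v,4).tolist() for k,v in im.items() if k!="image"})
pickle.dump(d,open("d0.pkl","wb"))
E
```

```text
pics
{'time': 0.0, 'joint_positions': array([ 1.2811059 ,  0.32181753, -0.07006478,  1.45162912,  0.02261375,
        1.37080329, -0.05691167]), 'qd': array([-2.43561245e-03,  1.48615428e-03, -1.45498433e-03, -7.85079300e-04,
        6.85205847e-05, -1.28585406e-03,  4.55222553e-04]), 'joint_torque': array([ 2.95776736e-04, -4.91292143e+01, -4.03476460e-01, -3.12529421e+01,
       -6.38942141e-02,  4.39342414e-02,  1.60000941e-04]), 'position': array([ 0.19422786, -0.6197756 ,  0.23848792]), 'tool_rot': array([-3.10361317e+00, -4.75086028e-01,  6.24032105e-04]), 'ft_force': array([-0.56824517,  0.20193049, -0.42601671]), 'torque': array([ 0.01044531, -0.01573867,  0.00225331]), 'grip_width': 1.0010544016486158} 0.017
top {'fx': 404.4384, 'fy': 404.4384, 'cx': 280.7117, 'cy': 211.7894, 'R': [[-0.0171, -0.9998, 0.0033], [-0.9743, 0.016, -0.2247], [0.2246, -0.0071, -0.9744]], 't': [-0.0421, 0.5411, 0.928]}
side {'fx': 491.4497, 'fy': 491.4497, 'cx': 282.2714, 'cy': 207.8534, 'R': [[0.9926, -0.1202, 0.0172], [-0.0778, -0.7383, -0.67], [0.0933, 0.6637, -0.7421]], 't': [-0.508, 0.0644, 1.1868]}
wrist {'fx': 362.8778, 'fy': 362.8778, 'cx': 277.0939, 'cy': 207.6021, 'hand_eye': [[-0.0011, -0.9706, -0.2406, 0.0648], [1.0, -0.001, -0.0006, -0.0004], [0.0004, -0.2406, 0.9706, -0.1461], [0.0, 0.0, 0.0, 1.0]]}
```

View pics/top0.png

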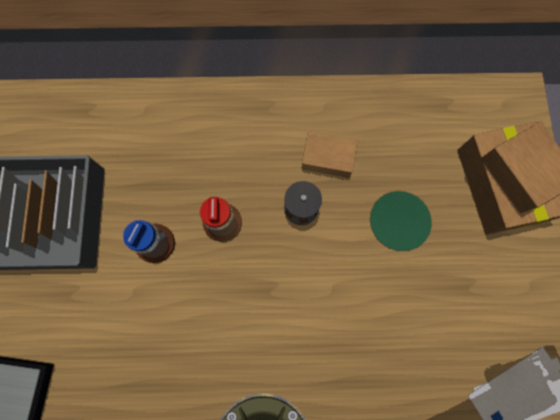

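View pics/side0.png

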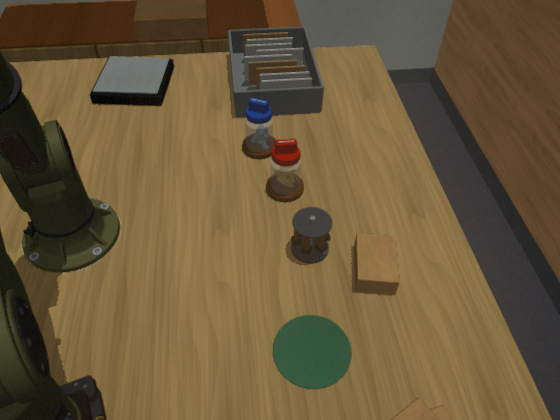

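The top view shows the red lid at about (215,212), the blue lid at (140,236), the carousel at (303,200) and the mat at (401,221). The side view agrees: red (286,150), mat (312,350).

```bash
cat > h.py <<'E'
import numpy as np,cv2
from scipy.spatial.transform import Rotation as Ro
def cam(im,st=None):
    if "R" in im: R=np.array(im["R"]);return R.T,-R.T@np.array(im["t"])
    H=np.array(im["hand_eye"]);Rt=Ro.from_rotvec(st["tool_rot"]).as_matrix()
    return Rt@H[:3,:3],Rt@H[:3,3]+st["position"]
def ray(im,uv,st=None):
    Rc,c=cam(im,st);d=Rc@np.array([(uv[0]-im["cx"])/im["fx"],(uv[1]-im["cy"])/im["fy"],1]);return c,d
def plane(im,uv,z,st=None):
    c,d=ray(im,uv,st);return c+d*(z-c[2])/d[2]
def proj(im,X,st=None):
    Rc,c=cam(im,st);p=Rc.T@(np.array(X)-c);return np.array([im["fx"]*p[0]/p[2]+im["cx"],im["fy"]*p[1]/p[2]+im["cy"]])
def mask(im,col):
    h=cv2.cvtColor(im["image"],cv2.COLOR_RGB2HSV);H,S,V=cv2.split(h)
    m={"red":((H<5)|(H>174))&(S>170)&(V>80),"blue":(H>105)&(H<130)&(S>150)&(V>60),"green":(H>60)&(H<95)&(S>100)}[col].astype(np.uint8)
    n,l,s,c=cv2.connectedComponentsWithStats(m);k=1+np.argmax(s[1:,4]);return (l==k).astype(np.uint8),s[k],c[k]
E
python3 - <<'E'
from h import *;import pickle
d=pickle.load(open("d0.pkl","rb"))
for n in("top","side"):
  for c,z in(("red",.135),("blue",.135),("green",.004)):
    m,s,ce=mask(d[n],c);print(n,c,s,ce.round(1),plane(d[n],ce,z).round(4))
  
for c in("red","blue"):
    A=[];b=[]
    for n in("top","side"):
        ce=mask(d[n],c)[2];o,v=ray(d[n],ce);v/=np.linalg.norm(v);P=np.eye(3)-np.outer(v,v);A.append(P);b.append(P@o)
    print(c,np.linalg.lstsq(np.vstack(A),np.hstack(b),rcond=None)[0])
a=d["top"]["image"][190:260,120:250,::-1];b=d["side"]["image"][90:210,235:315,::-1]
a=cv2.resize(a,None,fx=4,fy=4,interpolation=cv2.INTER_CUBIC)
b=cv2.resize(b,None,fx=3,fy=3,interpolation=cv2.INTER_CUBIC)
o=np.zeros((360,760,3),np.uint8);o[:280,:520]=a;o[:,520:]=b;cv2.imwrite("pics/crop.png",o)
E
```

```text
top red [200 198  30  29 582] [214.8 212. ] [0.5254 0.0983 0.135 ]
top blue [124 221  30  30 557] [139.4 235.6] [0.4741 0.265  0.135 ]
top green [ 371  192   60   58 2700] [400.3 220.7] [ 0.5249 -0.3602  0.004 ]
side red [272 147  28  14 120] [284.2 155.5] [0.5241 0.081  0.135 ]
side blue [246 106  26  13 167] [258.2 113.4] [0.476  0.2526 0.135 ]
side green [ 289  330   60   58 1384] [315.3 358.6] [ 0.532  -0.3802  0.004 ]
red [0.52814598 0.10095379 0.11735995]
blue [0.47682752 0.26955416 0.12207474]
```

View pics/crop.png

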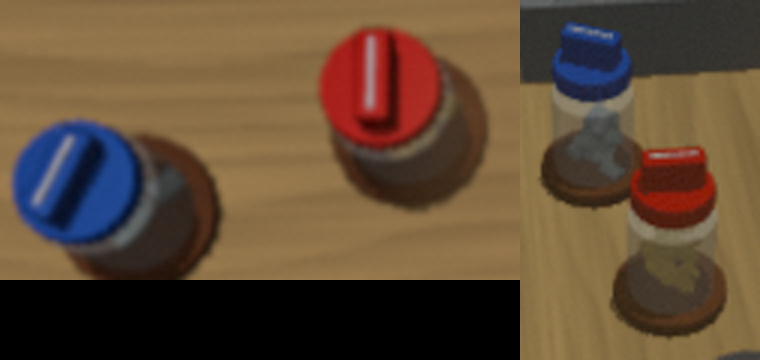

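The crop shows the red bar running nearly along world x, its white stripe from about (213,199) to (212.5,217.5) in the top view. The red lid is near (0.525, 0.098) and the mat near (0.525, -0.360). I'll turn the tool to yaw 0 and fly to hover over the jar.

```bash
python3 -m inch '[[[0,0,-10],[0,0,5.8]],[[0,0,-10],[0,0,5.8]],[[0,0,-10],[0,0,5.8]],[[19.5,-42.2,0],[0,0,0]],[[19.5,-42.2,0],[0,0,0]],[[19.5,-42.2,0],[0,0,0]],[[19.5,-42.2,0],[0,0,0]],[[19.5,-42.2,0],[0,0,0]],[[19.5,-42.2,0],[0,0,0]],[[19.5,-42.2,0],[0,0,0]]]' 0
```

```text
time: 1.15
position: [0.3313, -0.3229, 0.2694]
tool_rot: [3.141, 0.0, -0.0]
ft_force: [0.9, 0.2, -0.1]
grip_width: 1.001
```

```bash
python3 -m inch '[[[20,-44,0],[0,0,0]],[[20,-44,0],[0,0,0]],[[20,-44,0],[0,0,0]],[[20,-44,0],[0,0,0]],[[20,-44,0],[0,0,0]],[[20,-44,0],[0,0,0]],[[20,-44,0],[0,0,0]],[[20,-44,0],[0,0,0]],[[20,-44,0],[0,0,0]],[[14,-25,0],[0,0,0]]]' 0
python3 -m inch '[[[0,0,0],[0,0,0]],[[0,0,0],[0,0,0]],[[0,0,0],[0,0,0]],[[0,0,0],[0,0,0]],[[0,0,0],[0,0,0]],[[0,0,0],[0,0,0]],[[0,0,0],[0,0,0]],[[0,0,0],[0,0,0]],[[0,0,0],[0,0,0]],[[0,0,0],[0,0,0]]]'
python3 - <<'E'
from h import *;from bench import ctrl,optics;import pickle
s=ctrl.get_state();im=optics.get_image("wrist");pickle.dump((s,im),open("w1.pkl","wb"))
print(s["position"],s["tool_rot"],s["joint_positions"].round(2))
m,st,c=mask(im,"red");print(st,c,plane(im,c,.135,s))
cv2.imwrite("pics/w1.png",im["image"][:,:,::-1])
E
```

```text
time: 2.15
position: [0.525, 0.1006, 0.2697]
tool_rot: [-3.14, -0.007, -0.001]
ft_force: [0.8, 0.1, 0.3]
grip_width: 1.001
time: 3.15
position: [0.5248, 0.0962, 0.2695]
tool_rot: [3.141, 0.0, -0.0]
ft_force: [0.1, -0.2, 0.5]
grip_width: 1.002
[0.52480804 0.09622754 0.26949411] [ 3.14148991e+00  3.59348448e-04 -9.91449477e-05] [ 0.54  0.12 -0.83  1.67  0.09  1.39 -1.87]
[ 230  152   86   87 5220] [273.01264368 194.36206897] [0.53063823 0.09985182 0.135     ]
```

View pics/w1.png

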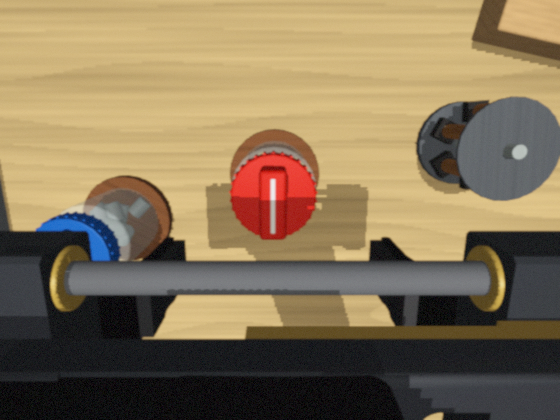

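The wrist view shows the red lid's skirt centred near (273,195) and the bar's white stripe vertical at column 273 (rows 178–233). The bar is along the tool x axis, as wanted.

```bash
python3 - <<'E'
from h import *;import pickle
from scipy.optimize import minimize
s,im=pickle.load(open("w1.pkl","rb"));I=im["image"].astype(int)
w=(I.min(2)>110);w[:, :255]=0;w[:,290:]=0;w[:165]=0;w[245:]=0
y,x=np.nonzero(w);print(len(x),x.min(),x.max(),y.min(),y.max())
P=np.array([plane(im,(a,b),.162,s)[:2] for a,b in zip(x,y)]);print("stripe",P.mean(0),(P.max(0)+P.min(0))/2,np.ptp(P,axis=0))
e=np.linalg.eigh(np.cov(P.T))[1][:,1];print("yaw",np.degrees(np.arctan(e[1]/e[0])))
m,st,c=mask(im,"red");m=cv2.morphologyEx(m,cv2.MORPH_CLOSE,np.ones((15,15)))
t=np.linspace(0,2*np.pi,60)
def f(p):
    pts=[]
    for z in(.111,.132):pts+=[proj(im,(p[0]+.0345*np.cos(a),p[1]+.0345*np.sin(a),z),s) for a in t]
    q=np.zeros_like(m);cv2.fillPoly(q,[cv2.convexHull(np.array(pts,np.float32)).round().astype(np.int32)],1)
    return (q!=m).sum()
b=min((f((a,c)),a,c) for a in np.arange(.515,.54,.001) for c in np.arange(.09,.108,.001));print(b)
import pickle
d=pickle.load(open("d0.pkl","rb"))["top"];J=d["image"].astype(int)
print([plane(d,p,.162).round(4) for p in((213.2,198.7),(212.5,217.5))])
E
```

```text
293 270 275 178 233
stripe [0.52935855 0.10007845] [0.52774151 0.09996072] [0.04070266 0.00374544]
yaw -0.7582140194603775
(np.int64(334), np.float64(0.527), np.float64(0.1))
[array([0.5493, 0.098 , 0.162 ]), array([0.5069, 0.0987, 0.162 ])]
```

Everything agrees on about (0.527, 0.0995) with yaw near -0.8°. Descending.

```bash
python3 -m inch '[[[2.5,-3.5,0],[0,0,0.5]],[[0,0,15],[0,0,0]],[[0,0,20],[0,0,0]],[[0,0,20],[0,0,0]],[[0,0,20],[0,0,0]],[[0,0,15],[0,0,0]],[[0,0,15],[0,0,0]],[[0,0,10],[0,0,0]],[[0,0,0],[0,0,0]],[[0,0,0],[0,0,0]]]' 0
python3 -m inch '[[[0,0,0],[0,0,0]],[[0,0,0],[0,0,0]],[[0,0,0],[0,0,0]],[[0,0,0],[0,0,0]],[[0,0,0],[0,0,0]],[[0,0,0],[0,0,0]],[[0,0,0],[0,0,0]],[[0,0,0],[0,0,0]],[[0,0,0],[0,0,0]],[[0,0,0],[0,0,0]]]' 1 20
```

```text
time: 4.2
position: [0.5276, 0.0998, 0.1548]
tool_rot: [-3.141, 0.013, -0.001]
ft_force: [-0.7, -0.8, 0.3]
grip_width: 1.0
time: 5.2
position: [0.5273, 0.0997, 0.1545]
tool_rot: [3.141, -0.013, -0.0]
ft_force: [0.1, 0.2, -0.1]
grip_width: 0.23
```

The opening of 0.23 is 20 mm, so the fingers hold the bar. Twisting anticlockwise (tool z negative) by 82°.

```bash
python3 -m inch '[[[0,0,-0.2],[0,0,-8.2]],[[0,0,-0.2],[0,0,-8.2]],[[0,0,-0.2],[0,0,-8.2]],[[0,0,-0.2],[0,0,-8.2]],[[0,0,-0.2],[0,0,-8.2]],[[0,0,-0.2],[0,0,-8.2]],[[0,0,-0.2],[0,0,-8.2]],[[0,0,-0.2],[0,0,-8.2]],[[0,0,-0.2],[0,0,-8.2]],[[0,0,-0.2],[0,0,-8.2]]]' 1 25
python3 -m inch '[[[0,0,0],[0,0,0]],[[0,0,0],[0,0,0]],[[0,0,0],[0,0,0]],[[0,0,0],[0,0,0]],[[0,0,0],[0,0,0]],[[0,0,0],[0,0,0]],[[0,0,0],[0,0,0]],[[0,0,0],[0,0,0]],[[0,0,0],[0,0,0]],[[0,0,0],[0,0,0]]]'
python3 - <<'E'
from h import *;from bench import ctrl,optics
s=ctrl.get_state();R=Ro.from_rotvec(s["tool_rot"]).as_matrix();print(s["joint_positions"].round(2),np.degrees(np.arctan2(R[1,0],R[0,0])),s["torque"])
a=optics.get_image("wrist")["image"];b=optics.get_image("side")["image"][90:210,235:335]
o=np.zeros((420,800,3),np.uint8);o[:,:560]=a;o[:288,560:]=cv2.resize(b,(240,288));cv2.imwrite("pics/w2.png",o[:,:,::-1])
E
```

```text
time: 6.2
position: [0.5272, 0.0996, 0.1564]
tool_rot: [-2.374, -2.058, 0.001]
ft_force: [-0.4, 0.3, -0.6]
grip_width: 0.226
time: 7.2
position: [0.5273, 0.0997, 0.1565]
tool_rot: [2.38, 2.051, -0.0]
ft_force: [-0.6, -0.6, -0.8]
grip_width: 0.228
[ 0.68  0.28 -1.04  1.81  0.26  1.2  -0.59] 81.50887463337102 [ 0.06003631 -0.11531783  0.00842846]
```

View pics/w2.png

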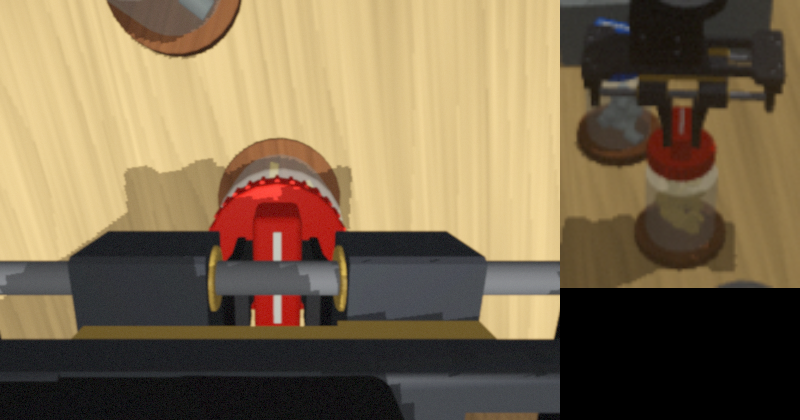

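The bar stayed between the fingers (stripe at column 277, in line with the tool) and turned with them, and the lid is still on the jar. Lifting straight up.

```bash
python3 -m inch '[[[0,0,-2],[0,0,0]],[[0,0,-4],[0,0,0]],[[0,0,-4],[0,0,0]],[[0,0,-5],[0,0,0]],[[0,0,-10],[0,0,0]],[[0,0,-15],[0,0,0]],[[0,0,-20],[0,0,0]],[[0,0,-20],[0,0,0]],[[0,0,-15],[0,0,0]],[[0,0,0],[0,0,0]]]'
python3 - <<'E'
from h import *;from bench import ctrl,optics;import pickle
s=ctrl.get_state();print(s["position"],s["joint_positions"].round(2))
a=optics.get_image("side")["image"][60:260,200:400];t=optics.get_image("top")
d=pickle.load(open("d0.pkl","rb"))["top"]
g=mask(d,"green")[0];c=cv2.findContours(g,0,2)[0][0]
P=np.array([plane(d,p[0],.004)[:2] for p in c]).astype(np.float32);print("mat",cv2.minEnclosingCircle(P))
o=np.zeros((420,800,3),np.uint8);o[:400,:400]=cv2.resize(a,(400,400));o[:420,400:]=cv2.resize(t["image"],(400,300)) if 0 else cv2.resize(t["image"],(400,420));cv2.imwrite("pics/l.png",o[:,:,::-1])
E
```

```text
time: 8.3
position: [0.5287, 0.1002, 0.2543]
tool_rot: [2.378, 2.049, 0.005]
ft_force: [-0.2, 0.6, -0.4]
grip_width: 0.231
[0.52871617 0.10024687 0.25431568] [ 0.73  0.19 -1.07  1.68  0.17  1.37 -0.51]
mat ((0.5261939764022827, -0.3606066107749939), 0.07696425169706345)
```

View pics/l.png

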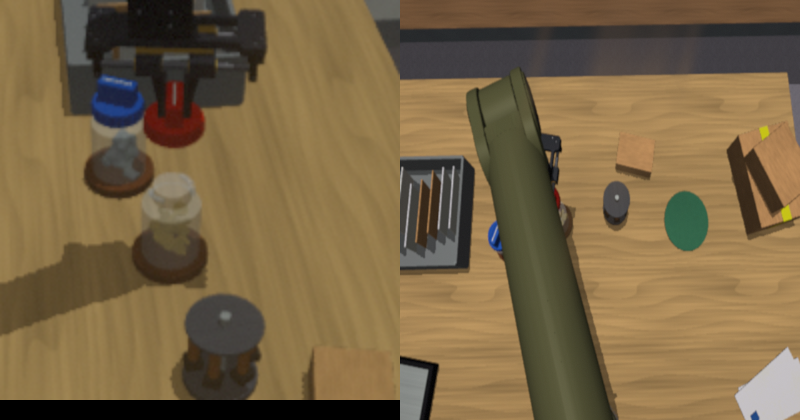

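The lid is off the jar and level in the fingers, and the open jar neck shows at (175,190) in the left panel. The mat is at (0.526, -0.3605), radius 77 mm measured against 80 expected. Carrying it there.

```bash
python3 -m inch '[[[-15,2,0],[0,0,0]],[[-30,4.3,0],[0,0,0]],[[-40,5.7,0],[0,0,0]],[[-40,5.7,0],[0,0,0]],[[-40,5.7,0],[0,0,0]],[[-40,5.7,0],[0,0,0]],[[-40,5.7,0],[0,0,0]],[[-40,5.7,0],[0,0,0]],[[-40,5.7,0],[0,0,0]],[[-40,5.7,0],[0,0,0]]]'
python3 -m inch '[[[-40,5.7,0],[0,0,0]],[[-30,4.3,0],[0,0,0]],[[-20,2.8,0],[0,0,0]],[[0,0,0],[0,0,0]],[[0,0,0],[0,0,0]],[[0,0,0],[0,0,0]],[[0,0,0],[0,0,0]],[[0,0,0],[0,0,0]],[[0,0,0],[0,0,0]],[[0,0,0],[0,0,0]]]'
python3 - <<'E'
from h import *;from bench import ctrl,optics
s=ctrl.get_state();R=Ro.from_rotvec(s["tool_rot"]).as_matrix();D=R.T@(np.array([.526,-.3605,s["position"][2]])-s["position"])
print(s["position"],s["joint_positions"].round(2),D*1000,R[:,2])
t=optics.get_image("side");cv2.imwrite("pics/m.png",t["image"][:,:,::-1])
E
```

```text
time: 9.4
position: [0.5238, -0.2705, 0.2501]
tool_rot: [-2.378, -2.049, 0.002]
ft_force: [0.5, 0.4, -1.6]
grip_width: 0.227
time: 10.4
position: [0.5242, -0.3596, 0.2517]
tool_rot: [2.379, 2.051, -0.0]
ft_force: [0.2, -0.1, -0.4]
grip_width: 0.228
[ 0.52419459 -0.35962193  0.2517399 ] [ 1.17  0.39 -0.8   1.45  0.28  1.42  0.22] [-6.02503001e-01  1.91507101e+00  4.37039897e-04] [ 6.08345962e-05 -3.72647111e-04 -9.99999929e-01]
```

View pics/m.png

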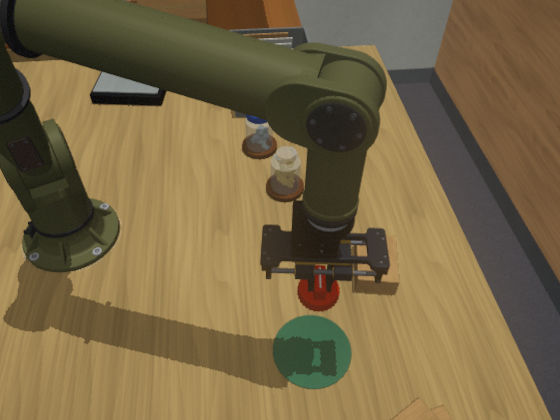

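The lid hangs level above the mat, about (318,290) in the side view with its shadow on the mat, and clear of the boxes. Contact should come at a TCP height of about 0.0475. Lowering.

```bash
python3 -m inch '[[[0,2,10],[0,0,0]],[[0,0,20],[0,0,0]],[[0,0,30],[0,0,0]],[[0,0,30],[0,0,0]],[[0,0,30],[0,0,0]],[[0,0,30],[0,0,0]],[[0,0,20],[0,0,0]],[[0,0,15],[0,0,0]],[[0,0,5],[0,0,0]],[[0,0,0],[0,0,0]]]'
python3 -m inch '[[[0,0,0],[0,0,0]],[[0,0,2],[0,0,0]],[[0,0,2],[0,0,0]],[[0,0,2],[0,0,0]],[[0,0,2],[0,0,0]],[[0,0,2],[0,0,0]],[[0,0,1],[0,0,0]],[[0,0,1],[0,0,0]],[[0,0,0],[0,0,0]],[[0,0,0],[0,0,0]]]'
```

```text
time: 11.45
position: [0.526, -0.36, 0.061]
tool_rot: [-2.379, -2.05, 0.0]
ft_force: [1.4, 0.1, -0.8]
grip_width: 0.228
time: 12.45
position: [0.5261, -0.3602, 0.0496]
tool_rot: [2.38, 2.051, -0.0]
ft_force: [0.4, 0.7, -0.4]
grip_width: 0.232
```

```bash
python3 -m inch '[[[0,0,0.5],[0,0,0]],[[0,0,0.5],[0,0,0]],[[0,0,0.5],[0,0,0]],[[0,0,0.5],[0,0,0]],[[0,0,0],[0,0,0]],[[0,0,0],[0,0,0]],[[0,0,0],[0,0,0]],[[0,0,0],[0,0,0]],[[0,0,0],[0,0,0]],[[0,0,0],[0,0,0]]]'
```

```text
time: 13.45
position: [0.5261, -0.3602, 0.0476]
tool_rot: [2.38, 2.051, -0.0]
ft_force: [0.6, 0.0, -0.4]
grip_width: 0.225
```

```bash
python3 -m inch '[[[0,0,0.5],[0,0,0]],[[0,0,0],[0,0,0]],[[0,0,0.5],[0,0,0]],[[0,0,0],[0,0,0]],[[0,0,0.5],[0,0,0]],[[0,0,0],[0,0,0]],[[0,0,0],[0,0,0]],[[0,0,0],[0,0,0]],[[0,0,0],[0,0,0]],[[0,0,0],[0,0,0]]]'
```

```text
time: 14.45
position: [0.5262, -0.3602, 0.0475]
tool_rot: [2.38, 2.051, -0.001]
ft_force: [-3.1, 1.9, 9.7]
grip_width: 0.232
```

Contact: 9.7 N upward, with the TCP stopped at 0.0475 as predicted. Releasing, then retreating upward.

```bash
python3 -m inch '[[[0,0,-1],[0,0,0]],[[0,0,0],[0,0,0]],[[0,0,0],[0,0,0]],[[0,0,0],[0,0,0]],[[0,0,0],[0,0,0]],[[0,0,0],[0,0,0]],[[0,0,0],[0,0,0]],[[0,0,0],[0,0,0]],[[0,0,0],[0,0,0]],[[0,0,0],[0,0,0]]]' 0
python3 -m inch '[[[0,0,-5],[0,0,0]],[[0,0,-10],[0,0,0]],[[0,0,-15],[0,0,0]],[[0,0,-20],[0,0,0]],[[0,0,-30],[0,0,0]],[[0,0,-30],[0,0,0]],[[0,0,-30],[0,0,0]],[[0,0,-30],[0,0,0]],[[0,0,-20],[0,0,0]],[[0,0,-10],[0,0,0]]]'
python3 -m inch '[[[0,0,0],[0,0,0]],[[0,0,0],[0,0,0]],[[0,0,0],[0,0,0]],[[0,0,0],[0,0,0]],[[0,0,0],[0,0,0]],[[0,0,0],[0,0,0]],[[0,0,0],[0,0,0]],[[0,0,0],[0,0,0]],[[0,0,0],[0,0,0]],[[0,0,0],[0,0,0]]]'
python3 - <<'E'
from h import *;from bench import ctrl,optics
s=ctrl.get_state();w=optics.get_image("wrist");t=optics.get_image("side")
print("red",plane(w,mask(w,"red")[2],.02,s),"green mat .526 -.3605")
b=mask(t,"blue");print("blue side",b[1],b[2])
o=np.zeros((420,800,3),np.uint8);o[:,:560]=w["image"];o[:,560:]=t["image"][:,200:440];cv2.imwrite("pics/f.png",o[:,:,::-1])
E
```

```text
time: 15.45
position: [0.5261, -0.3602, 0.0471]
tool_rot: [2.38, 2.051, -0.0]
ft_force: [0.3, -0.7, 0.4]
grip_width: 0.986
time: 16.45
position: [0.5273, -0.3603, 0.251]
tool_rot: [2.376, 2.048, 0.001]
ft_force: [0.8, 0.6, -0.5]
grip_width: 0.997
time: 17.45
position: [0.5261, -0.3602, 0.2471]
tool_rot: [2.38, 2.051, -0.0]
ft_force: [-0.0, 0.6, -0.1]
grip_width: 0.999
red [ 0.52564791 -0.35729068  0.02      ] green mat .526 -.3605Traceback (most recent call last):
  File "<stdin>", line 4, in <module>
  File "h.py", line 16, in mask
    n,l,s,c=cv2.connectedComponentsWithStats(m);k=1+np.argmax(s[1:,4]);return (l==k).astype(np.uint8),s[k],c[k]
                                                    ~~~~~~~~~^^^^^^^^^
    return _wrapfunc(a, 'argmax', axis=axis, out=out, **kwds)
    return bound(*args, **kwds)
ValueError: attempt to get argmax of an empty sequence
```

The blue lid is hidden behind the arm in the side view, so I'll check it in the top view instead.

```bash
python3 - <<'E'
from h import *;from bench import ctrl,optics
s=ctrl.get_state();w=optics.get_image("wrist");t=optics.get_image("top")
b=mask(t,"blue");print("blue top",b[1],b[2],"before 139.4 235.6")
o=np.zeros((420,800,3),np.uint8);o[:,:560]=w["image"];o[:180,560:]=cv2.resize(t["image"],(240,180));cv2.imwrite("pics/f.png",o[:,:,::-1])
E
```

```text
blue top [124 221  31  30 572] [139.61888112 235.60664336] before 139.4 235.6
```

View pics/f.png

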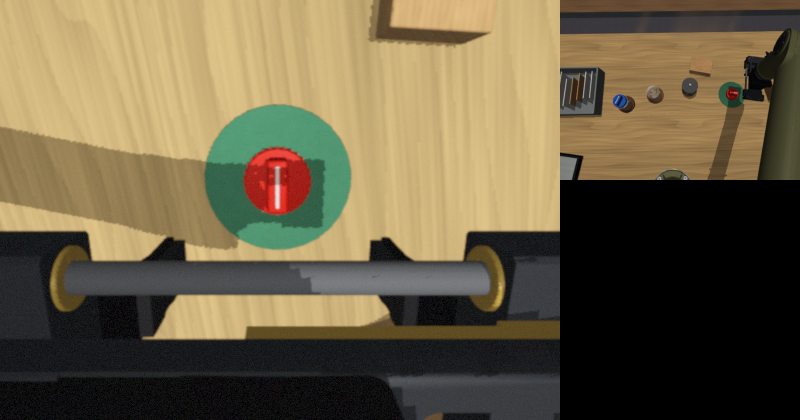

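The lid sits upright at (277,181), near the centre of the mat at (278,177). The blue lid hasn't moved and the gripper is clear.

```bash
python3 -c "
from bench import close_job
print(close_job())"
```

```text
the job is handed in; nothing more can be done
None
```

The red lid is off its jar and lying right side up on the green mat, and the job is handed in. I gripped the bar, twisted it anticlockwise about 82°, lifted straight up, carried the lid over and lowered it until it touched (9.7 N). Then I released it and withdrew about 200 mm upward.

- **Red lid:** the last wrist picture shows it upright, with its centre about 3 mm from the mat's centre.
- **Blue lid:** it is where it started, at (139.6, 235.6) in the top view against (139.4, 235.6) before.
- **Robot:** the gripper is open and clear of everything, the force reads about zero, and the clock was at about 17.5 s of the 45 s allowed.
- **Failed check:** one script stopped because the arm hid the blue lid from the side camera, so I checked that lid from the top camera instead.
- **Disagreement:** the first side-view estimates were up to 20 mm off the top view because the colour mask caught only part of each object. I used the top and wrist views, which agreed.

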